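Sort two tagged sensor modules into pass and reject nests

ROBOT

A 7-joint arm with a two-finger parallel gripper is mounted at the origin on a cart in front of the work surface, level with it; the furniture and walls round the work are solid. World frame = base frame: x ahead of the robot, y to its left, z up, the work surface at z = 0. Lengths are in m, angles in rad, forces in N, time in s.
With the tool pointing down it reaches from about 0.4 to 0.85 m from the base axis. Payload 6.9 kg.
Tool frame: the origin (TCP) lies midway between the tips of the shut fingers; the grasp point (between the pads) lies behind it (ctrl.pinch_z is the z of the grasp point in the tool frame, in m); z points along the fingers, y is the direction in which the jaws open and shut (so a half turn about z gives the same grasp; the last joint's range is limited). The gripper opens to 85 mm and grips with 20 to 120 N. Pads are 22 mm wide; open, the fingers measure 114 mm over their backs; the gripper's body (76 mm by 85 mm) begins 54 mm behind the grasp point. The pads swing forward as they close: fully open they stand 13 mm farther back than shut.
Start: joints at [-1.147, 0.507, -0.238, 1.5, 0.126, 1.149, -0.155], TCP at [0.196, 0.593, 0.231] pointing down, gripper open.
Joint ranges: [-3.08, 3.08], [-0.24, 2.05], [-1.43, 1.35], [0, 2.5], [-1.52, 4.66], [0.17, 1.96], [-2.89, 2.89]. Speed limits (rad/s): [2.39, 2.39, 3.14, 3.14, 3.14, 3.14, 3.14].

INTERFACE

Orientations are given as a unit quaternion [w, x, y, z].
In Python, from station import ctrl, get_state, vision, ticket, models gives the robot as it stands. Calls block until the motion is done:
- ctrl.movep(position, orientation): joint-space move of the TCP to a pose.
- ctrl.movel(position, frame=None, max_speed=0.15): straight line of the TCP; frame=None keeps the orientation; max_speed is the mean speed in m/s.
- ctrl.set_joints(angles): joint-space move.
- ctrl.ungrasp() and ctrl.close_gripper(force=None): open the fingers fully, or close them until they stop; force is the grip in N (None keeps the last).
- ctrl.pause(seconds).
- ctrl.ik(position, orientation): joint angles nearest the present ones, or None.
- get_state(): the state.
- vision.grab_frame(name): name is "scene" or "top" or "wrist"; returns (picture, depth): 400x640x3 uint8, blue, green, red; 400x640 float32, m along the optical axis (not along the pixel's ray), 0 where there is no reading.
- vision.camera_info(name): a dict with "mtx" (3x3 intrinsics, pixels), "dist_coeffs" ([k1, k2, p1, p2, k3] as OpenCV has them; the pictures are not rectified), "R" (3x3) and "t" (3): a world point X has camera coordinates R X + t; the wrist camera has in their place "hand_eye" (4x4, takes a point from camera to tool coordinates, whose origin is the TCP and whose axes are the flange's). Camera axes: x right, y down, z forward; pixel columns grow to the right and rows downward; lengths in m; the calibration is good to about 2 mm. A picture is of the moment at which its call begins: read the wrist's pose just before it. camera_info takes no time and is no camera call.
A pose or a line that the arm cannot do raises ctrl.Unreachable and nothing moves.
- ticket.close_job(): hands the job in, once; it reports no verdict.
Trained networks look in the newest picture that a camera, given by its name, has taken for a name from the list of things; names that differ only in an ending like _2 or _b are one class to them, and where a whole thing is asked for, a point or a joint stands for the part that bears it (a point fixed in the world has none). Each returns a list of dicts, best first, with "p" (0 to 1); they miss things now and then, are a little off and sometimes report something else, mostly with a low value. They report only what shows in the picture. A call takes as long as a camera call.
- models.recognise(camera, target): "point" ([column, row] in pixels, amid what is visible of it).
- models.masks_of(camera, target): "mask" (400x640 bool, what is visible of it) and "point" ([column, row] in pixels, amid what is visible of it).
The state is a dict: "time": time; "qpos": joint angles; "qd": joint speeds; "tau": joint torques, N m; "tcp_pos": TCP position; "eef_rot": TCP orientation; "contact_force": force on the tool from outside, world axes, zero at the start; "wrist_torque": the same for the moment, N m; "width": finger opening in m.
Only numpy, scipy, OpenCV 4.12 (cv2) and the standard library are available. Lean on these libraries where they do the work, as an engineer would, in place of code of your own. Each camera call takes 0.05 s, during which the arm holds its last target. There are 200 camera calls.

TASK

Two black sensor modules have been inspected: the one with the round tag passed, the one with the bar-shaped tag failed. Slide the passed module, nose first, under the sprung hold-down roller of the sloping pass dock until it is fully home against the end stop with the roller bearing on it, without forcing it, and lay the failed module flat in the open nest of the sloping reject dock; leave the grease tube, timer and vial where they are.

Things in the scene. Friction and masses are not known exactly. Their poses are not given: they have to be found in the camera images.
- module_round: PASSED module: black block 64 x 34 x 22 mm, about 0.1 kg, thin round aluminium tag 24 mm across on top of its tail half (centre x = -15 mm). Origin: centre of underside; x to the nose, y across, z up. The nose is bevelled: the top falls from 22 mm high at x = +16 to 11 mm at the nose face x = +32; tail face x = -32. Starts flat on the worktop, nose roughly away from the robot.
- module_bar: FAILED module: the same black block, frame and nose, but its aluminium tag is a narrow bar, 28 mm along x and 8 mm wide, at the same place. Starts flat beside the other; which lies on which side varies.
- round_nose (a point): Middle of the low nose face of the passed module (module x = +32 mm, 5.5 mm above its underside): the end that goes in first.
- pass_nest: Sloping fixed aluminium bed of the pass dock, x from -78 to +80 mm, 68 mm wide. x points up the 30 degree slope (roughly away from the robot), y level across, z square off the bed. Origin: on the bed; a module fully home has its frame equal to this one. Grey guide cheeks, 14 mm high, 6 mm thick, 38 mm apart inside, stand from x = -4 to +32. The docks swap places.
- pass_mouth (a point): On the pass bed at the flared mouth of the cheeks, nest x = -14 mm; about 45 mm wide inside, narrowing to 38 mm at x = -4. Down-slope of it the bed is bare but for a low lip (5 mm high, 20 mm wide, face at x = -74) that catches a loose module. Fingers holding a module's tail by its sides meet the mouth some mm before home: then let go and push on the tail face.
- pass_stop: Fixed end stop block (12 mm high, 49 mm wide) of the pass nest; origin: foot of its face in the middle, at nest x = +32 mm, axes as the nest's; the nose face meets it when fully home. Pushing takes about 6 to 10 N while the bevel lifts the roller, then 3 to 6 N of sliding friction; at the stop it rises sharply. More than 45 N between module and stop counts as forcing.
- roller_mid (a point): Centre of the black free-turning hold-down roller (10 mm across, 14 mm wide), at nest x = +2 mm, its underside 14 mm off the bed at rest. Its arm, 22 mm wide, runs up-slope to a pivot at nest x = +67, z = 38 mm between posts 44 mm high. A module lying at nest x = -40 or less is clear of the roller; past x = -14 the roller is on its flat top; let go before that, it is pushed back out.
- holddown (a joint): Angle (rad) of the sprung hold-down arm: 0 at rest, grows as the roller is lifted; about 0.12 with the roller on a module's flat top, pressing with about 5 N; range 0 to 0.7.
- reject_nest: Sloping fixed bed of the reject dock, same size and same kind of tilted frame, no arm. Origin: on the bed, where the failed module's underside centre belongs. Grey cheeks 12 mm high, 41 mm apart inside, from x = +2 to +38; upper stop face at x = +36; a low lip (7 mm high, 20 mm wide) with its face at x = -34 keeps the module from sliding down.
- grease_tube: Bystander: white tube of joint grease with a red cap, 136 mm long, lying on the worktop to the left. Origin under its middle.
- timer: Bystander: white and blue lab timer 70 x 64 x 16 mm lying near the front edge. Origin under its middle.
- vial: Bystander: small vial with black cap, 21 mm across, 57 mm tall, standing to the left of the docks. Origin under its middle.

How it is judged:
At the end, for the whole second after the job is handed in: Round-tagged module flat in the pass nest, nose first, within 3 mm of fully home and 4 mm across, roller resting on it (arm 0.09 to 0.16 rad); bar-tagged module flat (4 mm, 0.08 rad) in the reject nest, -6 to +7 mm along and 6 mm across; both at rest (x of round_nose in the frame of pass_nest above 0.028 m and x of module_round in the frame of pass_nest between -0.003 and 0.003 m and y of module_round in the frame of pass_nest between -0.004 and 0.004 m and z of module_round in the frame of pass_nest between -0.003 and 0.003 m and angle between the z axis of module_round and the z axis of pass_nest, either way round below 0.08 rad and value of joint holddown between 0.09 and 0.16 rad and x of module_bar in the frame of reject_nest between -0.006 and 0.007 m and y of module_bar in the frame of reject_nest between -0.006 and 0.006 m and z of module_bar in the frame of reject_nest between -0.003 and 0.004 m and angle between the z axis of module_bar and the z axis of reject_nest, either way round below 0.08 rad and linear speed of each of module_round, module_bar below 0.01 m/s); the robot touches nothing.
It fails at once if the passed module is forced against the end stop: more than 45 N between them (contact force between module_round and pass_stop above 45 N).
It fails at once if a bystander is moved more than 25 mm (distance of any of grease_tube, timer, vial from where it was at the start of the episode above 0.025 m).
It also fails if it takes over 61 s, if anything falls off the work surface, if the arm or the gripper's body presses on something with over 40 N, if the wrist force passes 120 N, or if a joint passes its speed limit or range.

## Working session

There is one attempt and no reset: what is moved stays moved. The work goes in short steps, each a Python script; the robot and the scene stay as the last script left them, time stands still between calls to the robot, and variables do not carry over. Pictures are saved under pics/ and viewed, about 8 in all and at most 12, crops included, and the job is handed in when it is done.

```bash
ls; mkdir -p pics; python3 - <<'E'
from station import ctrl,get_state,vision,models
import cv2,numpy as np
np.set_printoptions(precision=4,suppress=True)
print(get_state(),ctrl.pinch_z)
for c in ["top","scene"]:
    im,d=vision.grab_frame(c); cv2.imwrite(f"pics/{c}0.png",im); np.save(f"{c}0.npy",d)
    i=vision.camera_info(c); print(c,i, (-i['R'].T@i['t']))
    for n in ["module_round","module_bar","pass_nest","reject_nest","pass_stop","roller_mid","vial","grease_tube","timer"]:
        for r in models.masks_of(c,n)[:2]: print(n,round(r['p'],2),r['point'],r['mask'].sum()); 
print(vision.camera_info("wrist"))
E
```

```text
pics
{'time': 0.0, 'qpos': array([-1.1465,  0.5083, -0.2375,  1.5011,  0.1257,  1.1489, -0.1548]), 'qd': array([-0.001 , -0.0004, -0.0009, -0.0018, -0.0006, -0.0005,  0.0002]), 'tau': array([  0.0004, -62.0607,  -2.1865, -24.9657,   0.0126,   0.012 ,
        -0.    ]), 'tcp_pos': array([0.1958, 0.593 , 0.2304]), 'eef_rot': array([-0.0001,  0.1587,  0.9873, -0.0009]), 'contact_force': array([ 0.1916,  0.5237, -0.8984]), 'wrist_torque': array([0.0028, 0.0187, 0.0327]), 'width': 0.08542946097987483} -0.0187
top {'mtx': array([[443.1607,   0.    , 306.2574],
       [  0.    , 443.1607, 197.2396],
       [  0.    ,   0.    ,   1.    ]]), 'dist_coeffs': array([-0.0083,  0.    ,  0.    ,  0.    ,  0.    ]), 'R': array([[ 0.0198, -0.9998,  0.0043],
       [-0.9892, -0.0202, -0.1448],
       [ 0.1449, -0.0014, -0.9894]]), 't': array([0.3269, 0.521 , 1.0369])} [0.3587 0.3387 1.1   ]
module_round 0.61 [286.3, 244.1] 386
module_bar 0.82 [331.9, 257.2] 390
pass_nest 0.61 [252.0, 171.6] 1862
reject_nest 0.9 [313.5, 183.0] 1821
pass_stop 0.6 [243.3, 159.0] 48
roller_mid 0.52 [249.2, 159.7] 167
vial
[... 504 characters left out ...]

module_round 0.47 [302.1, 207.5] 1513
module_bar 0.6 [374.8, 232.3] 383
pass_nest 0.8 [252.4, 238.8] 2081
reject_nest 0.66 [299.1, 207.4] 1490
roller_mid 0.65 [244.9, 224.5] 247
vial 0.52 [250.1, 290.7] 207
grease_tube 0.61 [278.6, 304.7] 694
grease_tube 0.56 [375.5, 230.5] 394
timer 0.62 [253.6, 238.9] 1999
{'mtx': array([[343.8835,   0.    , 315.4739],
       [  0.    , 343.8835, 195.5484],
       [  0.    ,   0.    ,   1.    ]]), 'dist_coeffs': array([-0.0393,  0.    ,  0.    ,  0.    ,  0.    ]), 'hand_eye': array([[ 0.0008, -0.9658, -0.2592,  0.0657],
       [ 1.    ,  0.0007,  0.0005, -0.0012],
       [-0.0003, -0.2592,  0.9658, -0.1428],
       [ 0.    ,  0.    ,  0.    ,  1.    ]])}
```

```bash
cat > h.py <<'E'
from station import ctrl,get_state,vision,models,ticket
import cv2,numpy as np
from scipy.spatial.transform import Rotation as Ro
np.set_printoptions(precision=4,suppress=True)
def q2R(q): return Ro.from_quat([q[1],q[2],q[3],q[0]]).as_matrix()
def R2q(R): x=Ro.from_matrix(R).as_quat(); return np.array([x[3],x[0],x[1],x[2]])
def campose(c,s=None):
    i=vision.camera_info(c)
    if 'R' in i: return i,i['R'].T,-i['R'].T@i['t']   # cam->world
    s=s or get_state(); Rt=q2R(s['eef_rot']); H=i['hand_eye']
    return i,Rt@H[:3,:3],Rt@H[:3,3]+s['tcp_pos']
def rays(i,px):
    u=cv2.undistortPoints(np.array(px,float).reshape(-1,1,2),i['mtx'],i['dist_coeffs']).reshape(-1,2)
    return np.c_[u,np.ones(len(u))]
def cloud(pose,px,d):
    i,R,t=pose; px=np.array(px); z=d[px[:,1],px[:,0]]; k=z>0
    return (rays(i,px[k])*z[k,None])@R.T+t
def proj(pose,P):
    i,R,t=pose; rv=cv2.Rodrigues(R.T)[0]
    return cv2.projectPoints(np.array(P,float).reshape(-1,1,3),rv,-R.T@t,i['mtx'],i['dist_coeffs'])[0].reshape(-1,2)
def onplane(pose,px,n,p0):
    i,R,t=pose; r=rays(i,px)@R.T; return t+r*((p0-t)@n/(r@n))[:,None]
E
python3 - <<'E'
from h import *
t=cv2.imread("pics/top0.png")[120:300,180:440]; s=cv2.imread("pics/scene0.png")[150:330,200:420]
cv2.imwrite("pics/a.png",np.vstack([cv2.resize(t,None,fx=3,fy=3,interpolation=2)[:,:780]]))
for c in ["top"]:
    pose=campose(c); d=np.load("top0.npy"); vision.grab_frame(c)
    for n in ["module_round","module_bar","pass_nest","reject_nest","vial"]:
        m=models.masks_of(c,n)[0]['mask']; v,u=np.nonzero(m); P=cloud(pose,np.c_[u,v],d)
        z=P[:,2]; print(n,len(P),P.mean(0),np.percentile(z,[2,50,98]))
        if 'module' in n:
            r=cv2.minAreaRect(P[:,:2].astype(np.float32)*1000); print(r)
        if 'nest' in n:
            # plane by ransac
            rng=np.random.default_rng(0);b=0
            for _ in range(500):
                a=P[rng.choice(len(P),3,False)]; nn=np.cross(a[1]-a[0],a[2]-a[0]);nn/=np.linalg.norm(nn)+1e-12
                k=abs((P-a[0])@nn)<.003
                if k.sum()>b:b=k.sum();K=k
            Q=P[K];c0=Q.mean(0);nn=np.linalg.svd(Q-c0)[2][2];nn*=np.sign(nn[2]);print(' plane',b,c0,nn,np.degrees(np.arccos(nn[2])),'yaw',np.degrees(np.arctan2(-nn[1],-nn[0])))
E
```

```text
module_round 389 [0.3998 0.3818 0.0205] [0.0006 0.0221 0.0277]
((400.3367919921875, 382.53424072265625), (66.62186431884766, 36.19759750366211), 22.695194244384766)
module_bar 412 [0.3749 0.2713 0.0201] [0.0011 0.0221 0.0265]
((375.48291015625, 269.927001953125), (67.86808776855469, 37.884864807128906), 25.11829376220703)
pass_nest 1816 [0.5751 0.4666 0.0635] [0.016  0.0642 0.1279]
 plane 1208 [0.5701 0.4652 0.0553] [-0.4752 -0.145   0.8678] 29.791552545423205 yaw 16.970119628844717
reject_nest 1726 [0.5438 0.329  0.0603] [0.0197 0.0609 0.0959]
 plane 1406 [0.5424 0.3285 0.0584] [-0.4634 -0.1878  0.866 ] 30.000700714862493 yaw 22.06085611735055
vial 69 [0.507  0.5644 0.0446] [0.0126 0.051  0.0608]
```

View pics/a.png

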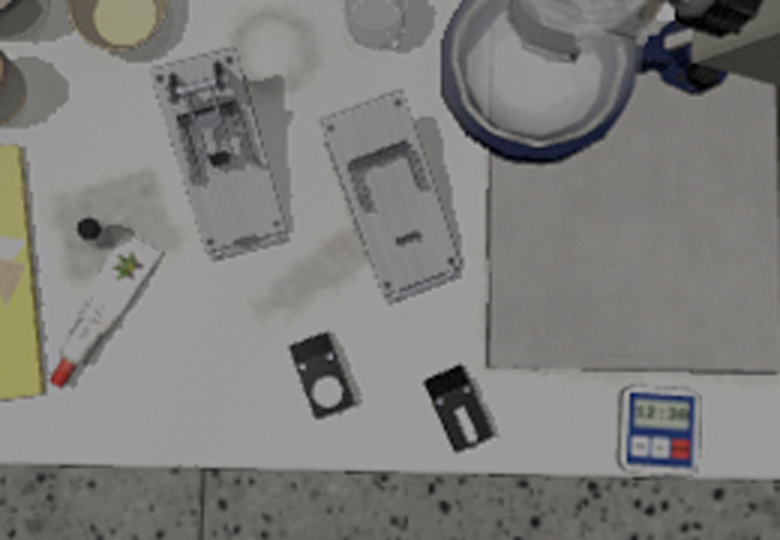

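The top view shows the pass dock (with the roller arm) on the left at about (252,171) and the reject dock at (313,183). The round module is at (286,244) and the bar module at (332,257). Next I'll take close wrist views.

```bash
cat >> h.py <<'E'
def Rtool(yaw,tilt,s=-1):
    """tool rotation for a frame with yaw and slope tilt; tool x = s*frame x, tool z = -frame z"""
    F=frameR(yaw,tilt); return np.c_[s*F[:,0],-s*F[:,1],-F[:,2]]
def frameR(yaw,tilt): return (Ro.from_euler('z',yaw)*Ro.from_euler('y',-tilt)).as_matrix()
S=np.array([[x,y,z] for x in(-.032,.016) for y in(-.017,.017) for z in(0,.022)]+[[.032,y,z] for y in(-.017,.017) for z in(0,.011)])
def fitmodule(pose,mask,x0):
    from scipy.optimize import minimize
    def f(p):
        P=S@frameR(p[2],0).T+[p[0],p[1],0]; h=cv2.convexHull(proj(pose,P).astype(np.float32))
        K=np.zeros(mask.shape,np.uint8); cv2.fillConvexPoly(K,np.round(h*16).astype(np.int32),1,shift=4)
        return 1-(K.astype(bool)&mask).sum()/(K.astype(bool)|mask).sum()
    best=min((minimize(f,np.array(x0)+d,method='Nelder-Mead',options=dict(initial_simplex=np.array(x0)+d+np.array([[0,0,0],[.006,0,0],[0,.006,0],[0,0,.1]]))) for d in ([0,0,0],[.003,.003,.05],[-.003,-.003,-.05])),key=lambda r:r.fun)
    return best.x,best.fun
def fitbed(pose,mask,d):
    v,u=np.nonzero(mask); P=cloud(pose,np.c_[u,v],d)
    rng=np.random.default_rng(0);b=0
    for _ in range(400):
        a=P[rng.choice(len(P),3,False)]; n=np.cross(a[1]-a[0],a[2]-a[0]);n/=np.linalg.norm(n)+1e-12
        k=abs((P-a[0])@n)<.0025
        if k.sum()>b:b=k.sum();K=k
    Q=P[K];c0=Q.mean(0);n=np.linalg.svd(Q-c0,full_matrices=False)[2][2];n*=np.sign(n[2])
    tilt=np.arccos(n[2]);yaw=np.arctan2(-n[1],-n[0]); F=frameR(yaw,tilt)
    q=(Q-c0)@F; r=cv2.minAreaRect((q[:,:2]*1000).astype(np.float32))
    return dict(tilt=np.degrees(tilt),yaw=np.degrees(yaw),rect=r,F=F,c0=c0,pct=np.percentile(q,[1,99],axis=0)*1000,
        o=c0+F@np.r_[np.array(r[0])/1000-[.001,0],0])
E
python3 - <<'E'
from h import *
q0=get_state()['qpos']
D=np.radians
for s in(1,-1):
  for n,c,y,t,off in [("mods",[.388,.326,0],D(24),0,[-.03,0,.13]),("pass",[.575,.4666,.0635],D(17),D(30),[-.02,0,.12]),("rej",[.543,.329,.06],D(22),D(30),[-.02,0,.12]),("passlow",[.575,.4666,.0635],D(17),D(30),[-.06,0,.005]),("grasp",[.375,.271,0],D(25),0,[-.02,0,.003])]:
    R=Rtool(y,t,s); off=np.array(off)*[1 if s<0 else 1,1,1]
    print(s,n,ctrl.ik(np.array(c)+frameR(y,t)@off,R2q(R)))
E
```

```text
1 mods [-1.0271  0.424   0.3664  2.0234 -0.2224  0.7317 -1.6759]
1 pass [-1.3398  0.5507  0.639   1.9676 -0.2012  0.2605 -1.9416]
1 rej [-1.3708  0.4809  0.9498  2.2779 -1.4907  0.2867 -0.3624]
1 passlow [-0.9972  0.6898  0.1597  2.0122  1.5417  0.1848  2.6132]
1 grasp [-0.811   0.5991  0.1791  2.2307 -0.3113  0.3342 -1.502 ]
-1 mods [-0.502   0.4161 -0.3703  2.017   0.2173  0.7457  0.9857]
-1 pass [-0.9208  0.4717  0.0024  1.9629  0.8527  0.3959  0.2021]
-1 rej [-0.6875  0.3248 -0.0365  2.2719  1.3219  0.1825 -0.0371]
-1 passlow [-0.9972  0.6898  0.1597  2.0122  1.5417  0.1848 -0.5284]
-1 grasp [-0.5126  0.5965 -0.259   2.2272  0.4179  0.3624  0.8852]
```

```bash
python3 - <<'E'
from h import *
import pickle
D=np.radians;out={}
def go(c,y,t,off):
    F=frameR(y,t); ctrl.movep(np.array(c)+F@np.array(off),R2q(Rtool(y,t)))
for n,c,y,t,off,ts in [("pass",[.575,.4666,.0635],D(17),D(30),[-.02,0,.14],["pass_nest","pass_stop","roller_mid"]),("rej",[.543,.329,.06],D(22),D(30),[-.02,0,.14],["reject_nest"]),("mods",[.388,.326,0],D(24),0,[-.01,0,.15],["module_round","module_bar"])]:
    go(c,y,t,off); ctrl.pause(.15)
    s=get_state(); im,d=vision.grab_frame("wrist"); pose=campose("wrist",s)
    cv2.imwrite(f"pics/w_{n}.png",im); M={}
    for k in ts:
        r=models.masks_of("wrist",k)
        print(k,[(round(x['p'],2),x['point'],x['mask'].sum()) for x in r[:3]])
        if r: M[k]=r[0]['mask']
    out[n]=(pose,d,M,im); print(n,s['time'],s['qpos'][5])
    for k in M:
        if 'nest' in k: print(fitbed(pose,M[k],d))
        if 'module' in k: print(fitmodule(pose,M[k],[.4,.382,D(23)] if 'round' in k else [.375,.271,D(25)]))
pickle.dump(out,open("v.pkl","wb"))
cv2.imwrite("pics/b.png",np.vstack([out[k][3][:,120:520] for k in("pass","rej","mods")])[:, :] if 0 else np.hstack([out[k][3][:,120:520] for k in("pass","rej")]))
E
```

```text
pass_nest [(0.79, [318.0, 195.4], np.int64(14657))]
pass_stop [(0.95, [318.2, 237.5], np.int64(478))]
roller_mid [(0.83, [318.8, 248.6], np.int64(1613)), (0.23, [148.5, 116.4], np.int64(20404))]
pass 2.7 0.43589493285397013
{'tilt': np.float64(30.078981101239037), 'yaw': np.float64(16.69710613374597), 'rect': ((13.814056396484375, 0.12224578857421875), (158.36001586914062, 68.13153076171875), 0.019538680091500282), 'F': array([[ 0.8289, -0.2873, -0.4801],
       [ 0.2486,  0.9578, -0.144 ],
       [ 0.5012,  0.    ,  0.8653]]), 'c0': array([0.5589, 0.4635, 0.0499]), 'pct': array([[-63.9279, -33.2102,  -1.6401],
       [ 90.3794,  33.441 ,   1.7499]]), 'o': array([0.5695, 0.4668, 0.0563])}
reject_nest [(0.95, [315.5, 188.8], np.int64(14368))]
rej 3.6917 0.2024452105723224
{'tilt': np.float64(30.069614707062673), 'yaw': np.float64(22.293056701794207), 'rect': ((8.913352966308594, 0.012126922607421875), (158.1927947998047, 68.21562194824219), 0.09200388938188553), 'F': array([[ 0.8007, -0.3793, -0.4636],
       [ 0.3283,  0.9253, -0.1901],
       [ 0.5011, -0.    ,  0.8654]]), 'c0': array([0.5311, 0.3251, 0.0524]), 'pct': array([[-69.211 , -33.2397,  -1.667 ],
       [ 85.5942,  33.2529,   1.6849]]), 'o': array([0.5374, 0.3277, 0.0563])}
module_round [(0.63, [371.0, 227.9], np.int64(3098))]
module_bar [(0.82, [266.0, 152.2], np.int64(3550))]
mods 4.7083 0.8453989170207853
(array([0.3979, 0.3829, 0.4069]), np.float64(0.0297992471769134))
(array([0.3727, 0.2706, 0.4276]), np.float64(0.032072368421052655))
```

View pics/b.png

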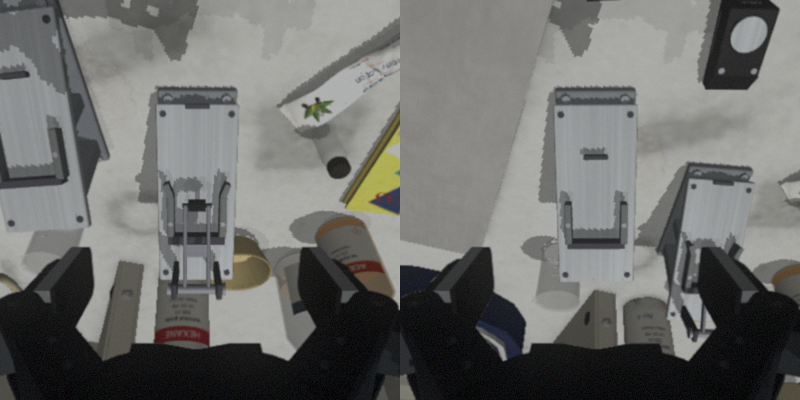

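View pics/w_mods.png

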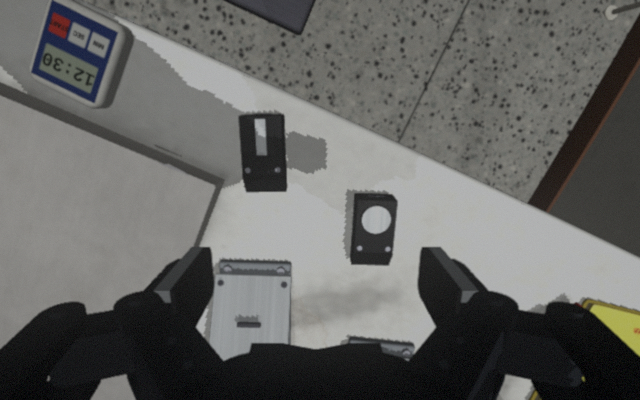

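Wrist views: each bed fits as 158.3 x 68.1 mm at 30.1°, which matches the specification. The round module is at pixel (371,228) and the bar module at (266,152), and both tags are confirmed. I'll check the worktop height bias and reachability, then grasp the bar module.

```bash
cat >> h.py <<'E'
PASS=(np.array([.5695,.4668,.0563]),np.radians(16.7),np.radians(30))
REJ=(np.array([.5374,.3277,.0563]),np.radians(22.3),np.radians(30))
RND=(np.array([.3979,.3829,0]),.4069,0); BAR=(np.array([.3727,.2706,0]),.4276,0)
def tgt(fr,off,tilt=None): return fr[0]+frameR(fr[1],fr[2])@np.array(off), R2q(Rtool(fr[1],fr[2] if tilt is None else tilt))
def st(m=''):
    s=get_state(); print(m,'t',round(s['time'],2),s['tcp_pos'],'F',s['contact_force'],'w',round(s['width'],4)); return s
E
python3 - <<'E'
from h import *
import pickle
o=pickle.load(open("v.pkl","rb")); pose,d,M,im=o["mods"]
u,v=np.meshgrid(range(300,345),range(205,240)); P=cloud(pose,np.c_[u.ravel(),v.ravel()],d); print("table z",np.median(P[:,2]))
for n in("module_round","module_bar"):
    v,u=np.nonzero(M[n]); P=cloud(pose,np.c_[u,v],d); print(n,"top",np.percentile(P[:,2],[50,80]))
for fr in(REJ,PASS):
    for off in ([-.02,0,.06],[-.02,0,.004],[-.07,0,.06],[-.07,0,.004],[-.03,0,.004],[-.07,0,.012],[-.043,0,.012]):
        print(off,ctrl.ik(*tgt(fr,off)))
ctrl.movep(*tgt(BAR,[-.02,0,.08])); ctrl.movel(tgt(BAR,[-.02,0,.003])[0]); st('down')
ctrl.close_gripper(40); st('closed')
ctrl.movel(tgt(BAR,[-.02,0,.10])[0],max_speed=.2); ctrl.pause(.2); st('up')
im,_=vision.grab_frame("scene"); cv2.imwrite("pics/c.png",cv2.resize(im[130:330,220:470],None,fx=3,fy=3))
E
```

```text
table z 0.0002949586972250673
module_round top [0.0221 0.0232]
module_bar top [0.022  0.0229]
[-0.02, 0, 0.06] [-0.622   0.462  -0.1015  2.28    2.0419  0.2241 -0.7421]
[-0.02, 0, 0.004] [-0.5464  0.5887 -0.1878  2.2519  2.2483  0.3177 -0.9253]
[-0.07, 0, 0.06] [-0.5769  0.4903 -0.2175  2.4051  2.2839  0.3687 -1.031 ]
[-0.07, 0, 0.004] [-0.469   0.6368 -0.3515  2.3733  2.3236  0.5044 -1.0361]
[-0.03, 0, 0.004] [-0.521   0.5967 -0.2337  2.2762  2.2567  0.3586 -0.9384]
[-0.07, 0, 0.012] [-0.4815  0.6161 -0.3361  2.379   2.3198  0.4867 -1.0385]
[-0.043, 0, 0.012] [-0.516   0.5883 -0.256   2.3132  2.2774  0.3874 -0.973 ]
[-0.02, 0, 0.06] [-0.9761  0.59    0.1206  1.9628  0.9774  0.2651  0.0601]
[-0.02, 0, 0.004] [-0.9727  0.6941  0.1643  1.933   1.1632  0.1875 -0.1249]
[-0.07, 0, 0.06] [-1.0552  0.5992  0.1635  2.0763  1.3653  0.2195 -0.391 ]
[-0.07, 0, 0.004] [-0.9843  0.7014  0.1098  2.0438  1.7222  0.2286 -0.7296]
[-0.03, 0, 0.004] [-0.9822  0.6956  0.1652  1.9558  1.2787  0.183  -0.2508]
[-0.07, 0, 0.012] [-0.9862  0.6861  0.1053  2.0493  1.6751  0.2328 -0.6836]
[-0.043, 0, 0.012] [-0.9985  0.6833  0.1647  1.9905  1.3854  0.1866 -0.3723]
down t 5.99 [0.355  0.2633 0.0036] F [-0.0747 -0.2664  0.2491] w 0.0855
closed t 6.52 [0.3548 0.2625 0.0036] F [ 0.0647 -0.5741  6.707 ] w 0.0332
up t 7.35 [0.3539 0.2618 0.0988] F [-0.5194  0.4791 -0.8694] w 0.0334
```

View pics/c.png

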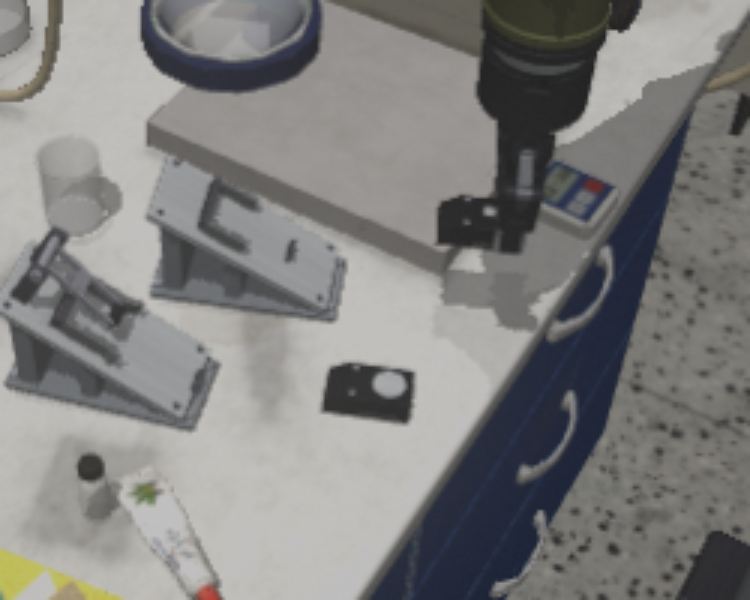

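The scene view shows the bar module held level by its tail in the gripper, at about (470,220) in the crop. Next I'll lay it in the reject nest.

```bash
python3 - <<'E'
from h import *
ctrl.movep(*tgt(REJ,[-.019,0,.06])); st('above')
ctrl.movel(tgt(REJ,[-.019,0,.0048])[0],max_speed=.06); ctrl.pause(.2); st('down')
ctrl.ungrasp(); ctrl.pause(.2); st('open')
ctrl.movel(tgt(REJ,[-.019,0,.13])[0],max_speed=.2); ctrl.pause(.2)
s=st('up'); im,d=vision.grab_frame("wrist"); pose=campose("wrist",s)
r=models.masks_of("wrist","module_bar"); print([(x['p'],x['point'],x['mask'].sum()) for x in r[:2]])
F=frameR(*REJ[1:]); v,u=np.nonzero(r[0]['mask']); q=(cloud(pose,np.c_[u,v],d)-REJ[0])@F*1000
print(np.percentile(q,[1,50,99],axis=0)); t=q[(q[:,2]>18)]; print('top plane',np.percentile(t,[1,50,99],axis=0), np.linalg.lstsq(np.c_[t[:,:2],np.ones(len(t))],t[:,2],rcond=None)[0])
cv2.imwrite("pics/d.png",cv2.resize(im[60:310,200:460],None,fx=2.3,fy=2.3))
E
```

```text
above t 8.87 [0.4945 0.3101 0.0987] F [-0.6018 -0.7473 -2.0314] w 0.0331
down t 10.13 [0.5199 0.3207 0.0514] F [-0.1282  0.4957 -1.6975] w 0.0336
open t 10.89 [0.52   0.3205 0.051 ] F [ 0.1836 -0.7767 -0.5608] w 0.0853
up t 12.47 [0.462  0.2967 0.1591] F [-0.6276  0.4517  0.1529] w 0.0853
[(0.55, [319.5, 212.7], np.int64(3479))]
[[-34.6585 -17.2248   2.2975]
 [ -7.7098  -0.2195  21.8933]
 [ 29.2616  16.1281  24.4215]]
top plane [[-33.927  -17.0404  18.4055]
 [ -9.4887  -0.2197  22.0893]
 [ 19.3888  15.8785  24.4956]] [-0.0182  0.0033 21.8805]
```

View pics/d.png

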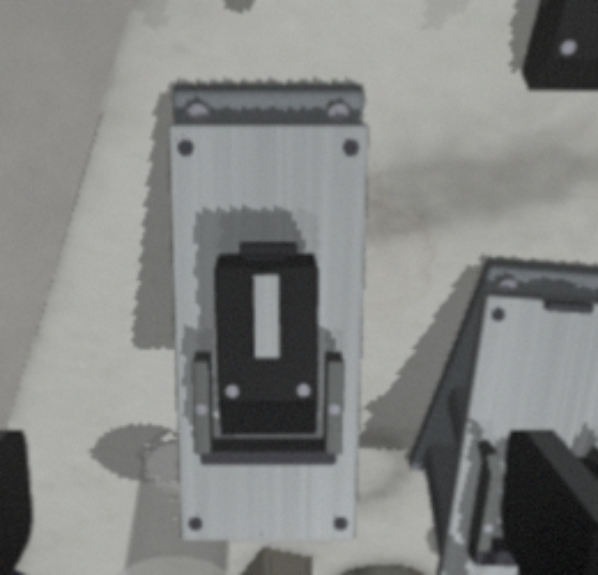

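The bar module lies flat in the reject nest, tail against the lip at x ≈ -2 mm, y ≈ 0, with its top at 22 mm. Next is the round module.

```bash
python3 - <<'E'
from h import *
ctrl.movep(*tgt(RND,[-.02,0,.08])); ctrl.movel(tgt(RND,[-.02,0,.0055])[0]); st('down')
ctrl.close_gripper(40); st('closed')
ctrl.movel(tgt(RND,[-.02,0,.10])[0],max_speed=.2); st('up')
ctrl.movep(*tgt(PASS,[-.062,0,.06])); st('above')
ctrl.movel(tgt(PASS,[-.062,0,.0062])[0],max_speed=.06); ctrl.pause(.2); s=st('bed')
F=frameR(*PASS[1:]); f0=s['contact_force']
im,d=vision.grab_frame("wrist"); cv2.imwrite("pics/e.png",im)
for x in (-.052,-.044,-.038):
    ctrl.movel(tgt(PASS,[x,0,.0062])[0],max_speed=.03); ctrl.pause(.1); s=get_state()
    f=F.T@(s['contact_force']-f0); print(x,'nestF',f,'tcp',F.T@(s['tcp_pos']-PASS[0])*1000,round(s['time'],1))
    if abs(f[0])>15 or abs(f[1])>8: print('STOP');break
E
```

```text
down t 14.08 [0.3797 0.3751 0.0062] F [ 0.1407 -0.2157  0.7235] w 0.0852
closed t 14.62 [0.3798 0.3752 0.0062] F [-1.4833 -0.707   5.8489] w 0.0329
up t 15.24 [0.3794 0.3744 0.0994] F [-0.8313 -0.6561 -1.8264] w 0.0331
above t 16.24 [0.4891 0.4422 0.0763] F [-0.0307  0.323  -1.9288] w 0.0331
bed t 17.49 [0.5163 0.4501 0.0313] F [ 5.6839  1.1902 -0.6556] w 0.0329
-0.052 nestF [-5.5843  1.1648  3.5104] tcp [-52.6709   0.3655   6.2653] 18.1
-0.044 nestF [-9.6527  2.1825  5.0064] tcp [-45.297    0.3671   6.1554] 18.6
-0.038 nestF [-13.4364   0.8232   6.3714] tcp [-40.9184   0.341    6.0677] 19.1
```

View pics/e.png

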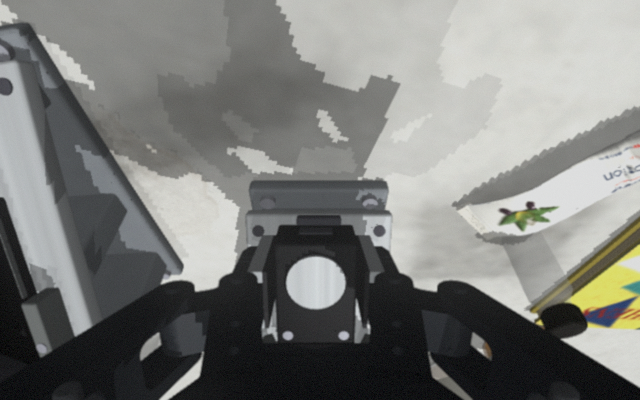

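The module is in the grip at the bed, tail over the lip at pixel (318,225), with the tag at (316,283). The bevel is lifting the roller and the forces are as expected, so I'll continue.

```bash
python3 - <<'E'
from h import *
F=frameR(*PASS[1:])
for x in (-.035,-.032,-.029,-.0265,-.0245):
    ctrl.movel(tgt(PASS,[x,0,.0062])[0],max_speed=.03); ctrl.pause(.15); s=get_state()
    f=F.T@(s['contact_force']-np.array([0,0,-1.9])); print(x,'nestF',f,'tcp',F.T@(s['tcp_pos']-PASS[0])*1000,round(s['time'],1),s['width'])
    if abs(f[0])>16 or abs(f[1])>8: print('STOP');break
im,d=vision.grab_frame("scene"); 
im2,d=vision.grab_frame("wrist")
cv2.imwrite("pics/f.png",np.hstack([cv2.resize(im[190:290,190:320],(520,400),interpolation=2),im2[:,180:460]]))
E
```

```text
-0.035 nestF [-8.9228 -0.0238  5.7606] tcp [-38.2265   0.3069   6.0637] 19.5 0.032740962406948036
-0.032 nestF [-2.4286  1.1218  2.3571] tcp [-32.6473   0.2602   6.1386] 19.9 0.032963757264238
-0.029 nestF [-1.6244  2.3866  0.7848] tcp [-28.724    0.1858   6.1671] 20.3 0.03288040781193198
-0.0265 nestF [-0.6007  2.1193 -0.949 ] tcp [-26.2069   0.1357   6.2084] 20.7 0.032736467316495405
-0.0245 nestF [-1.798   2.0683  0.8234] tcp [-24.5699   0.1643   6.204 ] 21.1 0.03290746871820221
```

View pics/f.png

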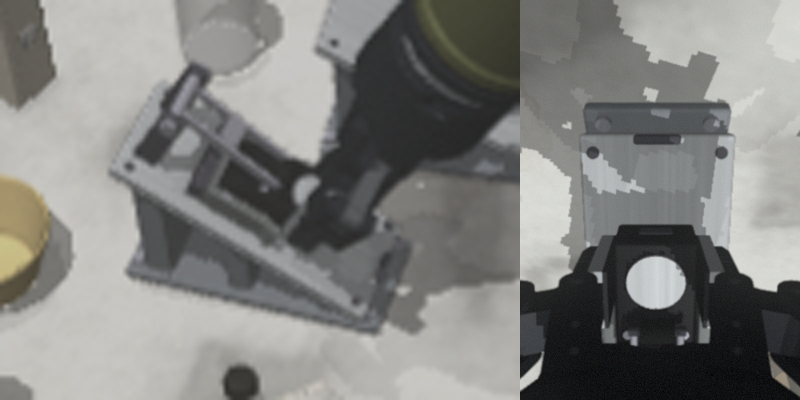

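The module is at about x = -4.5 mm with the roller on its flat top. It has not slipped in the grip, since the tag is still at (315,283). Now I'll let go and push on the tail face.

```bash
python3 - <<'E'
from h import *
F=frameR(*PASS[1:])
ctrl.ungrasp(); ctrl.pause(.1); st('open')
ctrl.movel(tgt(PASS,[-.0245,0,.045])[0],max_speed=.1)
ctrl.movel(tgt(PASS,[-.062,0,.05])[0],max_speed=.15); ctrl.close_gripper(40)
ctrl.movel(tgt(PASS,[-.062,0,.010])[0],max_speed=.1); ctrl.pause(.2); s=st('ready'); f0=s['contact_force']
print(ctrl.ik(*tgt(PASS,[-.04,0,.010])))
for x in np.arange(-.056,-.0345,.001):
    ctrl.movel(tgt(PASS,[x,0,.010])[0],max_speed=.03); ctrl.pause(.08); s=get_state()
    f=F.T@(s['contact_force']-f0); print(round(x,4),'nestF',f,'tcp',F.T@(s['tcp_pos']-PASS[0])*1000,round(s['time'],1))
    if f[0]<-13 or abs(f[1])>8: print('STOP');break
E
```

```text
open t 21.85 [0.5463 0.4598 0.0495] F [ 0.8147  0.3329 -0.5515] w 0.0856
ready t 24.31 [0.5131 0.4502 0.0346] F [ 0.4725 -0.9124  0.2413] w -0.0003
[-0.9586  0.6822  0.1089  1.9819  1.3971  0.2201 -0.371 ]
-0.056 nestF [-0.3799  0.3108  0.4832] tcp [-56.1406   0.0822  10.1839] 24.7
-0.055 nestF [-0.4857  0.718   0.3709] tcp [-55.0248  -0.0027   9.9786] 25.1
-0.054 nestF [-0.1105  1.8604 -0.9538] tcp [-54.019   -0.0032   9.9906] 25.4
-0.053 nestF [-0.2265  1.302  -0.3728] tcp [-52.9884  -0.0054   9.998 ] 25.7
-0.052 nestF [-0.4593  1.1781 -0.2043] tcp [-52.0129  -0.0289   9.9955] 26.1
-0.051 nestF [0.5867 1.3294 0.1324] tcp [-50.9768   0.0017   9.9924] 26.4
-0.05 nestF [-0.6315  1.7815 -0.3809] tcp [-49.974   0.029  10.016] 26.7
-0.049 nestF [-0.255   0.6723  0.5185] tcp [-48.9943  -0.0207   9.9869] 27.1
-0.048 nestF [-1.0339  1.6081 -1.4312] tcp [-48.1074   0.0515   9.9911] 27.4
-0.047 nestF [-4.9217  0.4182  2.5341] tcp [-47.9763   0.056    9.9842] 27.7
-0.046 nestF [-4.8874  0.6849  1.7825] tcp [-46.8981   0.1052   9.9608] 28.1
-0.045 nestF [-5.3478  0.596   2.7063] tcp [-45.8307   0.1186   9.9549] 28.4
-0.044 nestF [-4.6285  1.0974  2.1832] tcp [-44.7401   0.0836   9.9652] 28.7
-0.043 nestF [-5.9027  0.9937  1.9576] tcp [-43.6286   0.1119   9.9781] 29.1
-0.042 nestF [-5.3519  0.4164  2.4279] tcp [-42.4552   0.0551   9.9616] 29.4
-0.041 nestF [-6.693  -0.2646  1.8582] tcp [-42.1647   0.0509   9.9381] 29.7
-0.04 nestF [-7.9085  0.3441  3.5512] tcp [-42.1021   0.1195   9.9746] 30.1
-0.039 nestF [-11.2099   0.0518   6.0493] tcp [-42.0924   0.0542   9.9742] 30.4
-0.038 nestF [-13.8511  -0.1354   7.4203] tcp [-42.1229   0.1158   9.9479] 30.7
STOP
```

The force rises while the TCP stalls at x = -42.1 mm, so the module is at the stop. I'll back off and check.

```bash
python3 - <<'E'
from h import *
F=frameR(*PASS[1:])
ctrl.movel(tgt(PASS,[-.06,0,.012])[0],max_speed=.1); ctrl.movel(tgt(PASS,[-.06,0,.14])[0],max_speed=.2); ctrl.pause(.3)
s=st('up'); im,d=vision.grab_frame("wrist"); pose=campose("wrist",s)
for n in("module_round","pass_stop","roller_mid"):
    r=models.masks_of("wrist",n); print(n,[(round(x['p'],2),x['point'],x['mask'].sum()) for x in r[:2]])
    if not r: continue
    v,u=np.nonzero(r[0]['mask']); q=(cloud(pose,np.c_[u,v],d)-PASS[0])@F*1000
    print(np.percentile(q,[1,50,99],axis=0))
    if n=="module_round":
        k=(q[:,0]<-5)&(q[:,2]>18); print('flat',np.linalg.lstsq(np.c_[q[k][:,:2],np.ones(k.sum())],q[k][:,2],rcond=None)[0],q[k][:,0].min(),np.percentile(q[k][:,1],[1,99]))
im2,_=vision.grab_frame("scene")
cv2.imwrite("pics/g.png",np.hstack([cv2.resize(im2[190:290,190:300],(400,400),interpolation=2),cv2.resize(im[130:330,220:420],(400,400),interpolation=2)]))
E
```

```text
up t 32.21 [0.4527 0.4316 0.1466] F [ 0.4488 -0.0407 -0.0303] w 0.0
module_round [(0.88, [316.8, 226.1], np.int64(845))]
[[-72.1541 -16.7716  -0.0453]
 [-30.3466   1.1472  21.3546]
 [-15.3326  18.7684 145.3295]]
flat [ -2.1248   0.1121 -34.9725] -72.44994431815257 [-16.7416  16.6419]
pass_stop []
roller_mid [(0.43, [315.4, 342.8], np.int64(119))]
[[ 62.5685  -5.3367 -75.4596]
 [ 64.6656  -0.352   41.0627]
 [150.5479   3.803   43.0706]]
```

View pics/g.png

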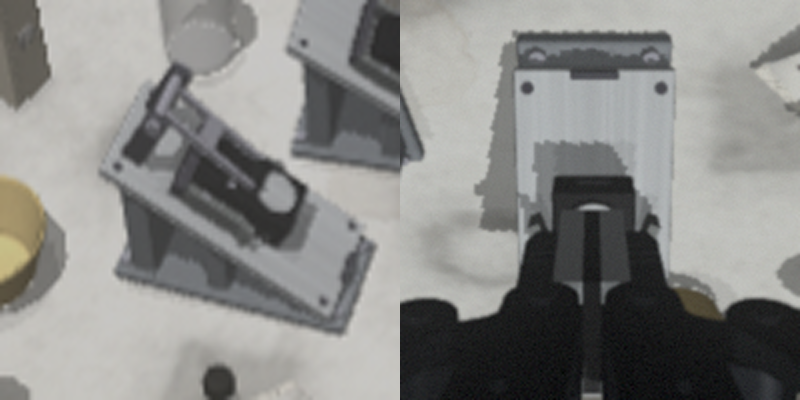

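The scene view shows the module flat between the cheeks under the roller, but the closed fingers block the wrist view. I'll open them and measure again.

```bash
python3 - <<'E'
from h import *
F=frameR(*PASS[1:])
ctrl.ungrasp(); ctrl.movel(tgt(PASS,[-.045,0,.15])[0],max_speed=.1); ctrl.pause(.3)
s=st('up'); im,d=vision.grab_frame("wrist"); pose=campose("wrist",s)
r=models.masks_of("wrist","module_round"); print([(round(x['p'],2),x['point'],x['mask'].sum()) for x in r[:2]])
v,u=np.nonzero(r[0]['mask']); q=(cloud(pose,np.c_[u,v],d)-PASS[0])@F*1000
k=(q[:,0]<-5)&(q[:,2]>18)&(q[:,2]<28);print('top z,tilt',np.linalg.lstsq(np.c_[q[k][:,:2],np.ones(k.sum())],q[k][:,2],rcond=None)[0],'tail',np.percentile(q[k][:,0],[1,3]),'y',np.percentile(q[k][:,1],[1,99]))
cv2.imwrite("pics/h.png",cv2.resize(im[60:330,190:450],None,fx=2.2,fy=2.2,interpolation=2))
# tag centre on the top plane, expected nest x=-15
g=cv2.cvtColor(im,cv2.COLOR_BGR2GRAY); b=((g>110)&cv2.morphologyEx(r[0]['mask'].astype(np.uint8),3,np.ones((15,15))).astype(bool)).astype(np.uint8)
n,_,stt,cen=cv2.connectedComponentsWithStats(b); j=1+np.argmax(stt[1:,4]); print('tag',cen[j],stt[j],(onplane(pose,[cen[j]],F[:,2],PASS[0]+F[:,2]*.022)-PASS[0])@F*1000)
E
```

```text
up t 33.88 [0.46   0.4339 0.1632] F [-0.7644 -0.1901  0.6463] w 0.0853
[(0.9, [315.1, 225.9], np.int64(2426))]
top z,tilt [ 0.0515 -0.0002 23.5403] tail [-32.1493 -31.8252] y [-16.8687  16.5272]
tag [316.0239 222.8581] [302 210  29  26 585] [[-15.3622  -0.1466  22.    ]]
```

View pics/h.png

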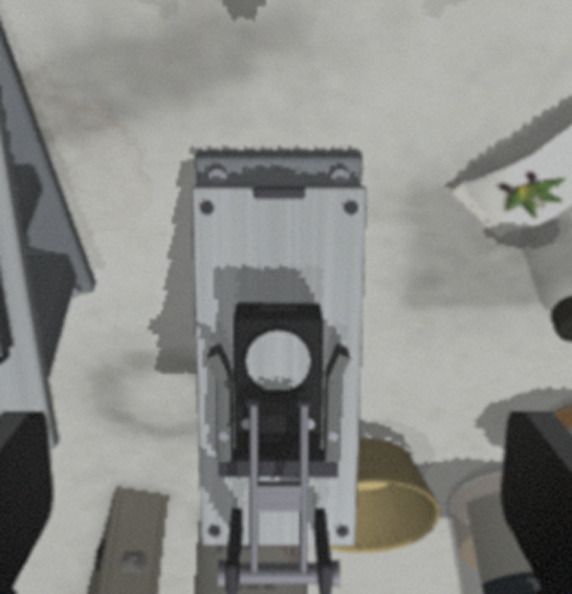

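```bash
python3 - <<'E'
from h import *
F=frameR(*PASS[1:])
s=get_state(); im,d=vision.grab_frame("wrist"); pose=campose("wrist",s)
m=models.masks_of("wrist","module_round")[0]['mask']
v,u=np.nonzero(m); q=(cloud(pose,np.c_[u,v],d)-PASS[0])@F*1000
for a,b in((-31,-25),(-25,-18),(-18,-12),(-12,-5),(-5,5),(5,14)):
    for lo,hi in((-16,-12),(12,16)):
        k=(q[:,0]>a)&(q[:,0]<b)&(q[:,1]>lo)&(q[:,1]<hi); print((a,b),lo,k.sum(),np.median(q[k][:,2]) if k.any() else None)
E
```

```text
(-31, -25) -16 34 22.08016937034151
(-31, -25) 12 35 21.911706640433422
(-25, -18) -16 39 21.930373533151254
(-25, -18) 12 39 21.680545111687046
(-18, -12) -16 31 22.03208687963168
(-18, -12) 12 34 21.978738571244715
(-12, -5) -16 32 22.034682413361942
(-12, -5) 12 40 22.022345585563468
(-5, 5) -16 43 22.157157399892665
(-5, 5) 12 50 22.08696324227465
(5, 14) -16 40 22.2196415228333
(5, 14) 12 38 22.154012076791027
```

The top of the module reads 22 mm all along, so it lies flat. Handing in.

```bash
python3 -c "
from h import *
st('final'); print(ticket.close_job())"
```

```text
final t 34.08 [0.4602 0.4341 0.1635] F [-0.3392 -0.2091 -0.1191] w 0.0855
the job is handed in; nothing more can be done
None
```

Both modules are in their docks and I handed the job in at about 34 s; it reports no verdict. My last checks agree with the requirements, apart from what is noted below.

- **Failed (bar) module:** it lies in the open reject nest with its tail against the lip, at about x = -2 mm and y = 0. Its top reads about 22 mm off the bed, so it is flat. I did not re-measure it after working on the other module, but the arm did not go near it.
- **Passed (round) module:** I slid it in by the grip until the roller was on its flat top, let go, then pushed on the tail face with shut fingers. The push took about 5 N of sliding force, and I stopped at about 14 N when it stalled at the stop, well under 45 N. Afterwards the tail measured -32 mm, the tag -15.4 mm (nominal -15) and y = -0.15 mm.

**Disagreements and gaps:**
- A first tilt fit of the round module gave 0.05 rad, probably because it picked up roller and arm pixels. Strips along both sides of the module then gave 22 mm (± 0.3) along its length, so it is flat.
- When I lowered the round module onto the bed, its tail brushed the low lip with about 5 N. It did no harm.
- The arm angle could not be read directly. The pictures show the roller over the module's flat top.
- I did not re-measure the grease tube, timer and vial. The arm was not steered near them.

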